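# Turn the cork-up coaster over on the drawer's sloped block

### The arm

A 6-joint arm with a two-finger parallel gripper is mounted at the origin on the work surface. World frame = base frame: x ahead of the robot, y to its left, z up, the work surface at z = 0. Lengths are in mm, angles in rad, forces in N, time in s.
With the tool pointing down it reaches from about 300 to 775 mm from the base axis. Payload 14.6 kg.
Tool frame: the origin (TCP) lies between the finger pads; the fingertips stand 19 mm ahead of it and the grasp point (between the pads) is the TCP (manip.tcp_to_tips is the distance from the TCP to the fingertips, in mm); x points along the fingers, z is the direction in which the jaws open and shut, and the axes are right-handed (so a half turn about x gives the same grasp; the last joint's range is limited). The gripper opens to 94 mm and grips with 3 to 60 N. Pads are 16 mm wide; open, the fingers measure 119 mm over their backs; the gripper's body (75 mm by 177 mm) begins 78 mm behind the grasp point.
Start: joints at [1.168, 0.3, 1.521, -0, 1.321, -0.067], TCP at [181.236, 519.271, 202.746] pointing down, gripper open.
Joint ranges: [-3.03, 3.03], [-0.79, 2.21], [0.23, 2.52], [-1.04, 4.18], [0, 3.07], [-2.55, 2.55]. Speed limits (rad/s): [2.22, 2.22, 2.57, 3.14, 3.14, 3.14].

### API

Orientations are given as [roll, pitch, yaw] about the fixed x, y, z axes, in that order (R = Rz(yaw) Ry(pitch) Rx(roll)).
In Python, from cell import manip gives the robot as it stands.
- The arm moves only by the tool jog_arm, never from a script. Its argument "moves" is a list that holds one entry, the list of rows, each a list of 6 numbers: the shift along the world's x, y, z in mm, then the turn, a rotation vector about the world's x, y, z in degrees. In form: [[[dx, dy, dz, wx, wy, wz], ...]]. A call has 1 to 5 rows; each row shifts and turns the pose as measured when the row begins; what a row does not reach is not made up. A row lasts 1/10 s, in which the tool goes at most 50 mm and 8.59 degrees, less where a joint would pass 70% of its speed; a pose out of reach is approached as far as the arm can. A call is refused whole if a number of a shift passes 50 or a number of a turn 8.59, either way. A call with a gripper value outside its range is refused whole. "gripper" is the opening, from -1 (shut) to 1 (fully open), set as the call begins (left out, the last holds). The fingers move at their own pace and stop on an object; "squeeze" is the grip in N (left out, the last holds). Time passes only in rows, so rows that do not move let the fingers close. It gives the time, the measured TCP pose, the force and the opening at its end, in the units of the state.
- manip.read_state(): the state, without advancing time (a new reading comes with each control period).
- manip.camera(name): name is "side" or "top"; returns (picture, depth): 384x512x3 uint8, blue, green, red; 384x512 float32, mm along the optical axis (not along the pixel's ray), 0 where there is no reading.
- manip.camera_params(name): a dict with "fx", "fy", "cx", "cy" (pixels), "dist" ([k1, k2, p1, p2, k3] as OpenCV has them; the pictures are not rectified), "rvec" (rotation vector, rad) and "tvec" (3), from world to camera coordinates, as OpenCV has them. Camera axes: x right, y down, z forward; pixel columns grow to the right and rows downward; lengths in mm; the calibration is good to about 2 mm. A picture is of the moment at which its call begins. camera_params takes no time and is no camera call.
- manip.sign_off(): hands the job in, once; it reports no verdict.
The state is a dict: "clock": time; "joints": joint angles; "qd": joint speeds; "effort": joint torques, N m; "eef_pos": TCP position; "eef_rot": TCP orientation; "wrist_force": force on the tool from outside, world axes, zero at the start; "moment": the same for the moment, N m; "finger_gap": finger opening in mm.
Only numpy, scipy, OpenCV 4.12 (cv2) and the standard library are available. Lean on these libraries where they do the work, as an engineer would, in place of code of your own. Each camera call takes 0.05 s, during which the arm holds its last target. There are 200 camera calls.

### The job

In the open drawer two square coasters lie in front of the sloped block; one is wrong side up, showing its brown cork. Push that coaster up onto the slope, then turn it over so that it ends lying flat on the drawer floor in front of the block, clear of it, with its blue glazed face up. Leave the other coaster, the soap mold, the beaker and the bottle where they are.

Things in the scene. Friction and masses are not known exactly. Their poses are not given: they have to be found in the camera images.
- coaster_c (a point): The coaster to turn over: rigid square tile 95 x 95 mm, 9 mm thick, 0.16 kg give or take a third, brown cork on one face and blue glaze on the other, starts flat on the drawer floor with the cork up. The point is its centre; x and y run along its sides, z points out of the cork face (up at the start, to point down at the end).
- ramp_foot (a point): Fixed pale wooden sloped block, 320 mm long. The point is the middle of its foot line, level with the drawer floor. y runs along the foot line, z up, x points level across the floor to where the coasters lie, roughly away from the robot. The flat slope rises from the foot line towards -x at 48 degrees from level, 60 mm along the slope, to the crest.
- ramp_crest (a point): Middle of the block's crest edge, 45 mm above the floor and 40 mm to -x of the foot line, same axes; the back drops straight to the floor 5 mm behind it. A coaster pushed fully in climbs and rests on the slope, lower edge at the foot line, upper edge 35 mm past the crest and about 75 mm above the floor; it stays when let go and can be tipped over from behind.
- drawer_floor (a point): Middle of the inner floor of the fixed, open white drawer: x away from the robot, y left, z up. The floor is level, 418 mm along x by 628 mm along y inside, with walls rising 36 mm above it (front towards the robot 42 mm). A white cabinet with a stone sill, 110 mm high above the floor, begins 0.22 m from this point along x.
- ok_c (a point): The other coaster, same size, already blue glaze up; to be left alone. The point is its centre, z out of the blue face.
- mold_c (a point): Grey soap mold with four cells, 85 x 65 x 28 mm high, to be left alone. The point is its centre.
- beaker_c (a point): Glass beaker, 60 mm across, 85 mm high, upright, to be left alone. The point is its centre.
- bottle_c (a point): Yellow squeeze bottle with closed red cap, 50 mm across, 140 mm high, upright, to be left alone. The point is its centre.

How it is judged (in metres and radians):
On the way:
1. the coaster has been pushed up onto the slope, tilted by more than 35 degrees against the block (angle between coaster_c's own z axis and vertical above 0.61 rad and contact force between coaster and ramp above 0.05 N), for 0.1 s.
At the end, for the whole second after the job is handed in: The coaster lies blue face up, level within 10 degrees and flat on the drawer floor (centre within 4 mm of its resting height) in front of the slope, inside the drawer, at rest (angle between coaster_c's own z axis and vertical above 2.967 rad and z of coaster_c in the frame of drawer_floor between 0 and 0.0085 m and x of coaster_c in the frame of drawer_floor below 0.2 m and x of coaster_c in the frame of ramp_foot above 0.03 m and linear speed of coaster below 0.02 m/s and y of coaster_c in the frame of drawer_floor between -0.31 and 0.31 m); the robot touches nothing.
It fails at once if the other coaster is moved more than 20 mm (distance of ok_c from where it was at the start of the episode above 0.02 m).
It fails at once if the soap mold is moved more than 20 mm (distance of mold_c from where it was at the start of the episode above 0.02 m).
It fails at once if the beaker is moved more than 20 mm or tipped (distance of beaker_c from where it was at the start of the episode above 0.02 m).
It fails at once if the bottle is moved more than 20 mm or tipped (distance of bottle_c from where it was at the start of the episode above 0.02 m).
It also fails if it takes over 48 s, if anything falls off the work surface, if the arm or the gripper's body presses on something with over 40 N, if the wrist force passes 120 N, or if a joint passes its speed limit or range.

## Working session

There is one attempt and no reset: what is moved stays moved. The work goes in short steps, Python scripts to look and compute and a tool call to move; the robot and the scene stay as the last step left them, time stands still between calls to the robot, and variables do not carry over. Pictures are saved under pics/ and viewed, about 8 in all and at most 12, crops included, and the job is handed in when it is done.

Besides the shell and the picture viewer there is one more tool, called after "Request:" as name([rows], argument=value, ...), one row to a line, values as JSON. jog_arm: Moves the arm, as the interface text tells. Its arguments: {"type":"object","properties":{"moves":{"type":"array","items":{"type":"array","items":{"type":"array","items":{"type":"number"}}}},"gripper":{"type":"number"},"squeeze":{"type":"number"}},"required":["moves"]}

```bash
ls; mkdir -p pics; cat > h.py <<'E'
import numpy as np, cv2
from cell import manip
def cam(n):
    im,d=manip.camera(n); return im,d,manip.camera_params(n)
def pts(d,p):
    """world xyz image from depth"""
    K=np.array([[p['fx'],0,p['cx']],[0,p['fy'],p['cy']],[0,0,1.]])
    h,w=d.shape
    uv=np.stack(np.meshgrid(np.arange(w),np.arange(h)),-1).reshape(-1,1,2).astype(np.float64)
    n=cv2.undistortPoints(uv,K,np.array(p['dist'],float)).reshape(h,w,2)
    c=np.dstack([n*d[...,None],d])
    R=cv2.Rodrigues(np.array(p['rvec'],float))[0]
    return (c-np.array(p['tvec'],float).ravel())@R
E
python3 - <<'E'
from h import *
for n in ('top','side'):
    im,d,p=cam(n); cv2.imwrite(f'pics/{n}0.png',im); np.savez(f'{n}0.npz',im=im,X=pts(d,p),d=d)
    print(n,-cv2.Rodrigues(np.array(p['rvec'],float))[0].T@np.array(p['tvec'],float).ravel())
print(manip.read_state())
E
```

```text
pics
top [ 473.10864849   45.10948293 1125.3339095 ]
side [199.35054906 446.15114799 780.3286865 ]
{'clock': 0.1, 'joints': array([ 1.16837453e+00,  3.00419538e-01,  1.52149819e+00,  2.13305163e-05,
        1.32068509e+00, -6.66106619e-02]), 'qd': array([ 0.00019675,  0.00027725, -0.00219645, -0.00064247,  0.00115332,
       -0.00120296]), 'effort': array([ 3.28467686e-04, -5.32638180e+01, -3.53286767e+01,  7.09886360e-02,
        2.34214577e-02, -5.71043961e-05]), 'eef_pos': array([181.15864306, 519.06957612, 202.24967573]), 'eef_rot': array([ 3.05453116,  1.56978596, -1.99367425]), 'wrist_force': array([ 0.62280867, -0.71321524,  0.41681229]), 'moment': array([-0.05498956,  0.03871548,  0.06566771]), 'finger_gap': 94.06761300785179}
```

View pics/top0.png

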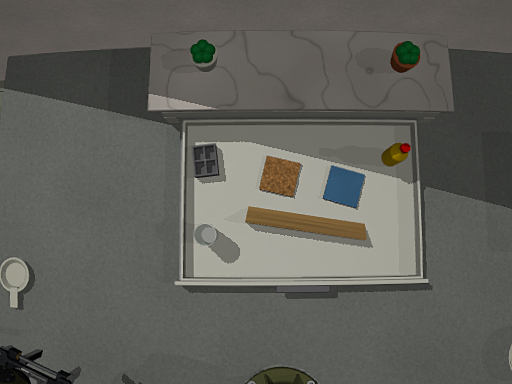

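View pics/side0.png

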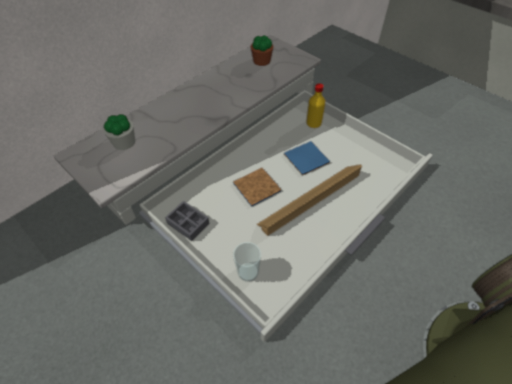

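Top view: the cork coaster is at about (281,176), the blue one at (344,187), the ramp runs (247,215)–(366,232), the mold is at (206,160), the beaker at (206,235) and the bottle at (398,153). The side view agrees.

```bash
python3 - <<'E'
from h import *
z=np.load('top0.npz'); im,X=z['im'],z['X']
hsv=cv2.cvtColor(im,cv2.COLOR_BGR2HSV); Z=X[...,2]
def box(m,name):
    m=cv2.morphologyEx(m.astype(np.uint8),cv2.MORPH_OPEN,np.ones((3,3)))
    n,l,s,c=cv2.connectedComponentsWithStats(m); k=1+s[1:,4].argmax(); P=X[l==k]
    r=cv2.minAreaRect(P[:,:2].astype(np.float32))
    print(name,s[k,4],np.round(r[0],1),np.round(r[1],1),r[2],'z',np.round(np.percentile(P[:,2],[5,50,95]),1)); 
    return l==k
roi=np.zeros(Z.shape,bool); roi[115:290,175:430]=1
def sub(a,b,c,d):
    m=np.zeros(Z.shape,bool); m[a:b,c:d]=1; return m
H,S,V=hsv[...,0],hsv[...,1],hsv[...,2]
print('floor',np.median(Z[240:262,260:380]),np.median(Z[150:165,230:250]))
box(sub(150,202,255,306)&(S>90)&(H<25),'cork')
box(sub(150,215,315,370)&(S>90)&(H>90),'blue')
m=box(sub(195,250,235,375)&(S>60)&(H<30),'ramp')
P=X[m]; q=P[P[:,2]>P[:,2].max()-6]
f=np.median(Z[150:165,230:250])
print('crestpts',cv2.minAreaRect(q[:,:2].astype(np.float32)), P[:,2].max())
v,_,_,_=cv2.fitLine(q[:,:2].astype(np.float32),cv2.DIST_L2,0,.01,.01)[:4].ravel(),0,0,0
print('line',v)
box(sub(135,190,185,225)&(Z>f+12),'mold'); box(sub(215,255,190,225)&(Z>f+20),'beaker'); box(sub(138,172,375,416)&(Z>f+20),'bottle')
m=sub(100,300,170,435)&(Z>f+25)
for n,(a,b) in dict(L=(200,184),R=(200,419),front=(281,300),back=(122,300)).items(): print(n,X[a,b])
for x in range(205,245,3): print(np.round(X[x,306]),im[x,306],end=';')
E
```

```text
floor 5.221655738169833 5.079390816742766
cork 1192 [578.3  16.8] [ 94.7 217.7] 76.93638610839844 z [10.5 14.  17.7]
blue 1160 [ 540.6 -106.4] [120.4 309.1] 45.29878616333008 z [10.7 14.2 17.6]
ramp 2010 [495.  -68.2] [331.6  76.9] 81.46659851074219 z [ 7.4 31.2 49.5]
crestpts ((473.108642578125, 45.10948181152344), (0.0, 0.0), 0.0) 1125.3339094991477
line [ 2.4883043e-02 -9.9969035e-01  4.7310864e+02  4.5109482e+01]
mold 78 [720.6 207. ] [ 9.9 60.5] 3.084881067276001 z [19.4 31.5 36.2]
beaker 211 [479.5 202.7] [42.5 58. ] 87.70785522460938 z [29.3 72.3 92.2]
bottle 464 [ 596.5 -133.1] [ 50.  430.6] 28.0666446685791 z [ 36.1  98.4 145.9]
L [572.27745731 260.74359239  21.5065224 ]
R [ 567.31487806 -373.02805928   37.84388505]
front [358.73518718 -46.85651646  50.08482826]
back [784.38068514 -54.72471867  27.49139085]
[559. -69.   3.] [155 166 167];[551. -69.   2.] [156 166 167];[542. -69.   4.] [156 167 168];[534. -69.   9.] [174 179 175];[526. -68.  10.] [ 57  98 127];[517. -67.  25.] [ 49  86 109];[509. -66.  32.] [ 50  85 109];[501. -65.  39.] [ 52  91 119];[493. -64.  50.] [ 50  87 112];[485. -68.   6.] [105 108 105];[477. -68.   8.] [106 113 115];[469. -68.   5.] [103 109 110];[461. -68.   3.] [155 166 167];[453. -68.   4.] [157 168 169];
```

```bash
cat >> h.py <<'E'
def cast(px,z,n='top'):
    p=manip.camera_params(n)
    K=np.array([[p['fx'],0,p['cx']],[0,p['fy'],p['cy']],[0,0,1.]])
    v=cv2.undistortPoints(np.array(px,float).reshape(-1,1,2),K,np.array(p['dist'],float)).reshape(-1,2)
    R=cv2.Rodrigues(np.array(p['rvec'],float))[0]; C=-R.T@np.array(p['tvec'],float).ravel()
    r=np.c_[v,np.ones(len(v))]@R
    return C+r*((z-C[2])/r[:,2])[:,None]
def region(mask,z,n='top',name=''):
    m=cv2.morphologyEx(mask.astype(np.uint8),cv2.MORPH_OPEN,np.ones((3,3)))
    k,l,s,c=cv2.connectedComponentsWithStats(m); k=1+s[1:,4].argmax()
    v,u=np.nonzero(l==k); P=cast(np.c_[u,v],z,n)[:,:2].astype(np.float32)
    r=cv2.minAreaRect(P); print(name,len(u),np.round(r[0],1),np.round(r[1],1),round(r[2],1),'mean',P.mean(0).round(1)); return l==k,P
def sub(a,b,c,d):
    m=np.zeros((384,512),bool); m[a:b,c:d]=1; return m
E
python3 - <<'E'
from h import *
z=np.load('top0.npz'); im,X=z['im'],z['X']; ok=z['d']>0
hsv=cv2.cvtColor(im,cv2.COLOR_BGR2HSV); Z=X[...,2]
H,S,V=[hsv[...,i].astype(int) for i in range(3)]
region(sub(150,202,255,306)&(S>90)&(H<25),14,name='cork')
region(sub(150,215,315,370)&(S>90)&(H>90),14,name='blue')
m,_=region(sub(195,250,235,375)&(S>60)&(H<30),25,name='ramp')
P=X[m&ok]; P=P[(P[:,2]>12)&(P[:,2]<44)]
A=np.c_[P[:,:2],np.ones(len(P))]; k=np.ones(len(P),bool)
for i in range(4):
    c=np.linalg.lstsq(A[k],P[k,2],rcond=None)[0]; k=abs(A@c-P[:,2])<5
print('plane',c,k.sum(),'slope',np.degrees(np.arctan(np.hypot(*c[:2]))),'yaw of +x',np.degrees(np.arctan2(-c[1],-c[0])))
g=np.hypot(*c[:2]); n=-c[:2]/g; 
# foot line n.x = d at z=5
print('foot offset n.x=',( c[2]-5)/g, n)
for s in ((135,190,185,225),(215,255,190,225),(138,172,375,416)):
    q=X[sub(*s)&ok&(Z>25)]; print(s,np.median(q,0).round(1),q.min(0).round(1),q.max(0).round(1))
print('floor',np.median(Z[sub(130,270,195,410)&ok&(S<40)]))
E
```

```text
cork 1192 [638.5   2.8] [94.7 94.7] 76.8 mean [638.2   2.5]
blue 1160 [ 608.7 -171.2] [93.8 93.8] 74.2 mean [ 608.2 -171.5]
ramp 2010 [509.1 -68.5] [327.1  44.5] 81.0 mean [509.2 -65.9]
plane [-1.04158784e+00  1.68481933e-01  5.72713986e+02] 1218 slope 46.53652073707426 yaw of +x -9.188288312487936
foot offset n.x= 538.0531357512333 [ 0.98716893 -0.15967941]
(135, 190, 185, 225) [682.  208.   31.7] [635.5 168.4  25.2] [748.1 258.6  40.8]
(215, 255, 190, 225) [480.4 209.1  76.2] [450.3 165.3  25.2] [508.  223.8  95.1]
(138, 172, 375, 416) [ 683.1 -295.4   95.8] [ 655.6 -369.6   25.1] [ 739.6 -278.1  148.8]
floor 5.300044496414597
```

```bash
cat >> h.py <<'E'
from scipy.spatial.transform import Rotation as Ro
a=np.radians(9); N=np.array([np.cos(a),-np.sin(a)]); T=np.array([np.sin(a),np.cos(a)])
def tgt():
    """rotvec (deg) to the tool-down pose with jaws along ramp y"""
    s=manip.read_state(); R=Ro.from_euler('xyz',s['eef_rot'])
    best=None
    for sg in (1,-1):
        x=np.array([0,0,-1.]); z=np.r_[sg*T,0]; G=Ro.from_matrix(np.c_[x,np.cross(z,x),z])
        w=np.degrees((G*R.inv()).as_rotvec())
        if best is None or np.linalg.norm(w)<np.linalg.norm(best): best=w
    print('rot',best.round(2),'pos',s['eef_pos'].round(1),'n,t',(s['eef_pos'][:2]@N).round(1),(s['eef_pos'][:2]@T).round(1),'F',s['wrist_force'].round(1),'q6',s['joints'][5].round(2),'clk',s['clock'],s['finger_gap'])
E
python3 - <<'E'
from h import *
tgt()
for n,t in ((702,102),(553,102),(455,102)): print(n,t,n*N+t*T)
for p in ((638.5,2.8),(608.7,-171.2),(509,-68.5),(480,205)): print(np.array(p)@N,np.array(p)@T)
E
```

```text
rot [ 0.05 -0.02 10.24] pos [181.2 519.1 202.2] n,t 97.7 541.0 F [ 0.6 -0.7  0.4] q6 -0.07 clk 0.1 94.06761300785179
702 102 [709.31353053  -9.07278372]
553 102 [562.14796778  14.23595157]
455 102 [465.3545104   29.56652915]
630.2009889678828 102.6489332818538
627.987473335148 -73.87058503989904
513.4491262181809 11.968491374710577
442.02133815241876 277.56465304131405
```

Request:
jog_arm([
  [[35,-35,0,0,0,5],[35,-35,0,0,0,5],[35,-35,0,0,0,0],[35,-35,0,0,0,0],[35,-35,0,0,0,0]],
], gripper=0.28)

```text
clock: 0.6
eef_pos: [355.0, 341.7, 200.3]
eef_rot: [2.628, 1.567, -2.23]
wrist_force: [1.1, 0.3, 0.6]
finger_gap: 60.8
```

Request:
jog_arm([
  [[35,-35,0,0,0,0],[35,-35,0,0,0,0],[35,-35,0,0,0,0],[35,-35,0,0,0,0],[35,-35,0,0,0,0]],
])

```text
clock: 1.1
eef_pos: [530.0, 162.9, 199.8]
eef_rot: [2.475, 1.566, -2.383]
wrist_force: [-0.5, 0.8, -0.5]
finger_gap: 59.8
```

```bash
python3 -c "
from h import *
tgt()"
```

```text
rot [ 0.19 -0.2  -0.67] pos [530.  162.9 199.8] n,t 498.0 243.8 F [-0.5  0.8 -0.5] q6 -1.19 clk 1.1 59.84046641795745
```

Request:
jog_arm([
  [[45,-43,0,0,0,0],[45,-43,0,0,0,0],[45,-43,0,0,0,0],[44,-43,0,0,0,-0.7],[0,0,0,0,0,0]],
])

```text
clock: 1.6
eef_pos: [675.0, 18.7, 196.5]
eef_rot: [2.182, 1.562, -2.694]
wrist_force: [-0.4, 0.3, -0.7]
finger_gap: 59.8
```

```bash
python3 - <<'E'
from h import *
tgt()
im,d,p=cam('side'); cv2.imwrite('pics/s1.png',im)
E
```

```text
rot [ 0.21 -0.44  0.34] pos [675.   18.7 196.5] n,t 663.7 124.1 F [-0.4  0.3 -0.7] q6 -1.43 clk 1.6 59.80966465046969
```

Request:
jog_arm([
  [[18,-14,0,0.2,-0.4,0.3],[16,-14,-20,0,0,0],[0,0,-45,0,0,0],[0,0,-45,0,0,0],[0,0,0,0,0,0]],
])

```text
clock: 2.15
eef_pos: [706.3, -3.5, 84.9]
eef_rot: [-0.134, 1.57, 1.285]
wrist_force: [-1.1, -0.4, -0.4]
finger_gap: 59.9
```

```bash
python3 - <<'E'
from h import *
tgt()
im,d,p=cam('side'); cv2.imwrite('pics/s2.png',cv2.resize(im[100:300,130:400],None,fx=2.5,fy=2.5))
E
```

```text
rot [-0.07  0.02 -0.3 ] pos [706.3  -3.5  84.9] n,t 698.2 107.1 F [-1.1 -0.4 -0.4] q6 -1.48 clk 2.15 59.936724868226534
```

View pics/s2.png

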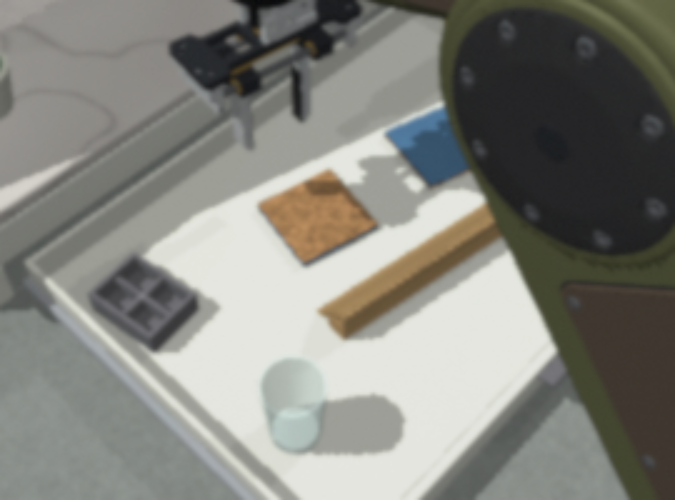

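The gripper hangs beyond the cork tile, clear of the sill and of everything else. Now I lower it.

Request:
jog_arm([
  [[3,-5,-30,0,0,-0.3],[0,0,-18,0,0,0],[0,0,-8,0,0,0],[0,0,0,0,0,0],[0,0,0,0,0,0]],
])

```text
clock: 2.7
eef_pos: [715.0, -5.6, 44.8]
eef_rot: [-1.399, 1.551, 0.018]
wrist_force: [0.1, -0.8, -0.1]
finger_gap: 60.2
```

```bash
python3 -c "
from h import *
tgt()"
```

```text
rot [-0.02  1.14 -0.19] pos [715.   -5.6  44.8] n,t 707.0 106.3 F [ 0.1 -0.8 -0.1] q6 -1.48 clk 2.7 60.23405705185947
```

Request:
jog_arm([
  [[-6,-3,-6,0,1.1,0],[0,0,-6,0,0,0],[0,0,0,0,0,0]],
])

```text
clock: 3.0
eef_pos: [709.4, -8.8, 34.8]
eef_rot: [-1.378, 1.568, 0.039]
wrist_force: [0.3, 0.4, -0.1]
finger_gap: 59.9
```

```bash
python3 -c "
from h import *
tgt();print(manip.read_state()['joints'])"
```

```text
rot [-0.01  0.14 -0.21] pos [709.4  -8.8  34.8] n,t 702.1 102.3 F [ 0.3  0.4 -0.1] q6 -1.48 clk 3.0 59.91902808622892
[-6.40430877e-02  8.12197644e-01  1.14076633e+00  2.78603295e-04
  1.18613265e+00 -1.48155786e+00]
```

Request:
jog_arm([
  [[0,0,-5,0,0,0],[0,0,-4,0,0,0],[-10,1.5,0,0,0,0],[-10,1.6,0,0,0,0],[0,0,0,0,0,0]],
])

```text
clock: 3.5
eef_pos: [688.7, -5.7, 24.0]
eef_rot: [-1.307, 1.569, 0.11]
wrist_force: [0.6, -0.4, 0.5]
finger_gap: 60.2
```

```bash
python3 -c "
from h import *
tgt()"
```

```text
rot [-0.01  0.1  -0.19] pos [688.7  -5.7  24. ] n,t 681.1 102.1 F [ 0.6 -0.4  0.5] q6 -1.48 clk 3.5 60.22470909928803
```

Request:
jog_arm([
  [[-10,1.6,1.5,0,0,0],[-10,1.6,0.5,0,0,0],[-10,1.6,0,0,0,0],[-10,1.6,0,0,0,0],[-10,1.6,0,0,0,0]],
])

```text
clock: 4.0
eef_pos: [639.5, 2.1, 25.4]
eef_rot: [-1.377, 1.568, 0.039]
wrist_force: [0.9, -0.6, 0.7]
finger_gap: 60.1
```

```bash
python3 -c "
from h import *
tgt()"
```

```text
rot [-0.01  0.17 -0.17] pos [639.5   2.1  25.4] n,t 631.3 102.1 F [ 0.9 -0.6  0.7] q6 -1.47 clk 4.0 60.12166041091709
```

Request:
jog_arm([
  [[-8,1.3,0.3,0,0,0],[-8,1.3,0,0,0,0],[-8,1.3,0,0,0,0],[-8,1.3,0,0,0,0],[-8,1.3,0,0,0,0]],
])

```text
clock: 4.5
eef_pos: [597.8, 8.8, 25.7]
eef_rot: [-1.397, 1.567, 0.019]
wrist_force: [0.2, -0.8, -0.2]
finger_gap: 60.0
```

```bash
python3 - <<'E'
from h import *
tgt()
im,d,p=cam('side'); cv2.imwrite('pics/s3.png',cv2.resize(im[100:300,130:400],None,fx=2.5,fy=2.5))
E
```

```text
rot [-0.    0.21 -0.17] pos [597.8   8.8  25.7] n,t 589.1 102.3 F [ 0.2 -0.8 -0.2] q6 -1.46 clk 4.5 60.01876590875601
```

View pics/s3.png

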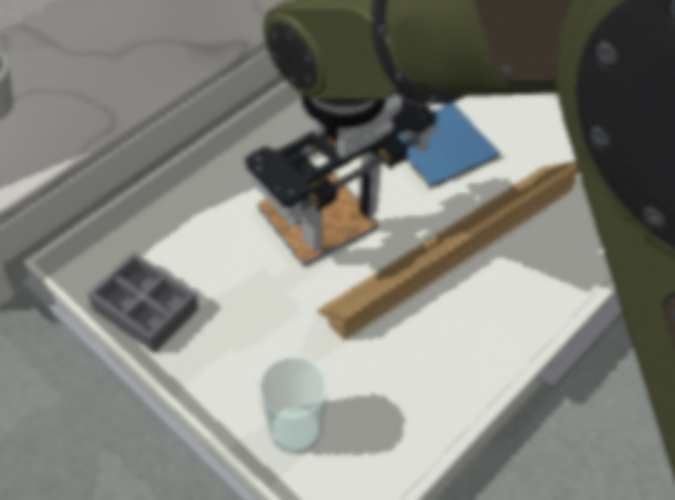

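The coaster hasn't moved; its near corner is still at (308,262). The fingers passed over it with no force, so I'm checking the tip distance.

```bash
python3 - <<'E'
from h import *
print(manip.tcp_to_tips)
for n in ('side','top'):
    im,d,p=cam(n); X=pts(d,p); np.savez(f'{n}1.npz',im=im,X=X,d=d)
    print(n, 'floor',np.median(X[...,2][(d>0)&(im.min(2)>150)&(abs(X[...,2])<15)]))
    if n=='side':
        cv2.imwrite('pics/s4.png',cv2.resize(im[165:210,225:290],None,fx=10,fy=10,interpolation=cv2.INTER_CUBIC))
        # points near fingers
        for t0 in (60,130):
            tt=X[...,:2]@T; nn=X[...,:2]@N
            m=(d>0)&(abs(nn-589)<14)&(abs(tt-t0)<20)
            print(t0,np.percentile(X[m][:,2],[0,5,25,50,75,95]).round(1), m.sum())
E
```

```text
19.0
side floor 7.145378476830274
60 [  2.4   6.4  16.5  69.7 134.4 342. ] 371
130 [  4.8   6.8  18.8 149.4 223.5 336.4] 543
top floor 5.220739121576559
```

View pics/s4.png

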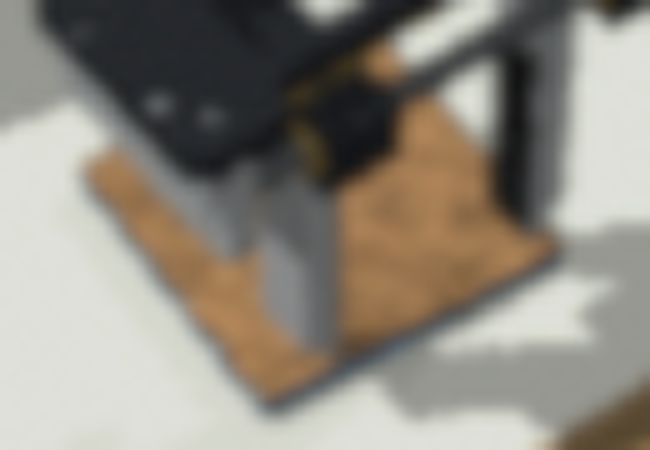

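```bash
python3 - <<'E'
from h import *
for z in (8,14,20,26):
    q=cast([(255,199.5),(252,195),(279,187)],z,'side')[:,:2]; print(z,np.c_[q@N,q@T].round(1).tolist())
X=np.load('side1.npz')['X']
for v in range(184,206,2): print(v,[(np.round(X[v,u,:2]@N),np.round(X[v,u,:2]@T),np.round(X[v,u,2])) for u in (253,256)])
E
```

```text
8 [[599.1, 131.1], [615.9, 128.5], [593.9, 54.4]]
14 [[595.4, 133.7], [612.1, 131.2], [590.2, 57.7]]
20 [[591.8, 136.4], [608.3, 133.8], [586.6, 60.9]]
26 [[588.1, 139.0], [604.5, 136.5], [583.0, 64.1]]
184 [(np.float64(586.0), np.float64(146.0), np.float64(95.0)), (np.float64(579.0), np.float64(142.0), np.float64(100.0))]
186 [(np.float64(585.0), np.float64(147.0), np.float64(90.0)), (np.float64(579.0), np.float64(142.0), np.float64(91.0))]
188 [(np.float64(586.0), np.float64(146.0), np.float64(80.0)), (np.float64(581.0), np.float64(141.0), np.float64(82.0))]
190 [(np.float64(587.0), np.float64(145.0), np.float64(71.0)), (np.float64(579.0), np.float64(142.0), np.float64(76.0))]
192 [(np.float64(587.0), np.float64(145.0), np.float64(63.0)), (np.float64(580.0), np.float64(142.0), np.float64(68.0))]
194 [(np.float64(586.0), np.float64(146.0), np.float64(56.0)), (np.float64(581.0), np.float64(141.0), np.float64(58.0))]
196 [(np.float64(586.0), np.float64(146.0), np.float64(48.0)), (np.float64(580.0), np.float64(142.0), np.float64(52.0))]
198 [(np.float64(600.0), np.float64(137.0), np.float64(18.0)), (np.float64(581.0), np.float64(141.0), np.float64(42.0))]
200 [(np.float64(594.0), np.float64(141.0), np.float64(19.0)), (np.float64(590.0), np.float64(135.0), np.float64(19.0))]
202 [(np.float64(591.0), np.float64(143.0), np.float64(16.0)), (np.float64(588.0), np.float64(136.0), np.float64(13.0))]
204 [(np.float64(587.0), np.float64(147.0), np.float64(14.0)), (np.float64(587.0), np.float64(137.0), np.float64(6.0))]
```

The side depth puts the finger end at about z 35, not 6. So the reported TCP z disagrees with the scene by tens of mm, while x and y match. I'll back off behind the tile and go down by feel.

Request:
jog_arm([
  [[20,-3,5,0,0,0],[30,-5,0,0,0,0],[30,-5,0,0,0,0],[30,-5,0,0,0,0],[0,0,0,0,0,0]],
])

```text
clock: 5.15
eef_pos: [712.8, -10.0, 31.7]
eef_rot: [-1.438, 1.566, -0.021]
wrist_force: [0.0, -1.2, -0.9]
finger_gap: 60.3
```

```bash
python3 - <<'E'
from h import *
tgt()
im,d,p=cam('side'); X=pts(d,p); nt=np.dstack([X[...,:2]@N,X[...,:2]@T]); s=manip.read_state()['eef_pos'][:2]
n0,t0=s@N,s@T
for sg in (-1,1):
    m=(d>0)&(abs(nt[...,0]-n0)<14)&(abs(nt[...,1]-t0-sg*37)<12)
    z=np.sort(X[m][:,2]); print(sg,len(z),np.histogram(z,np.arange(0,120,6))[0])
cv2.imwrite('pics/s5.png',cv2.resize(im[90:230,190:350],None,fx=4.5,fy=4.5,interpolation=cv2.INTER_CUBIC))
E
```

```text
rot [ 0.01  0.3  -0.18] pos [712.8 -10.   31.7] n,t 705.6 101.6 F [ 0.  -1.2 -0.9] q6 -1.48 clk 5.15 60.34972912521571
-1 321 [10 53  0  0  0  0  6 14  8  9 10 13 10  9 13 14  7 16  8]
1 327 [14 52  0  0  0  0  3 10  8 13  9  9 13 10 15 13 10 12  3]
```

View pics/s5.png

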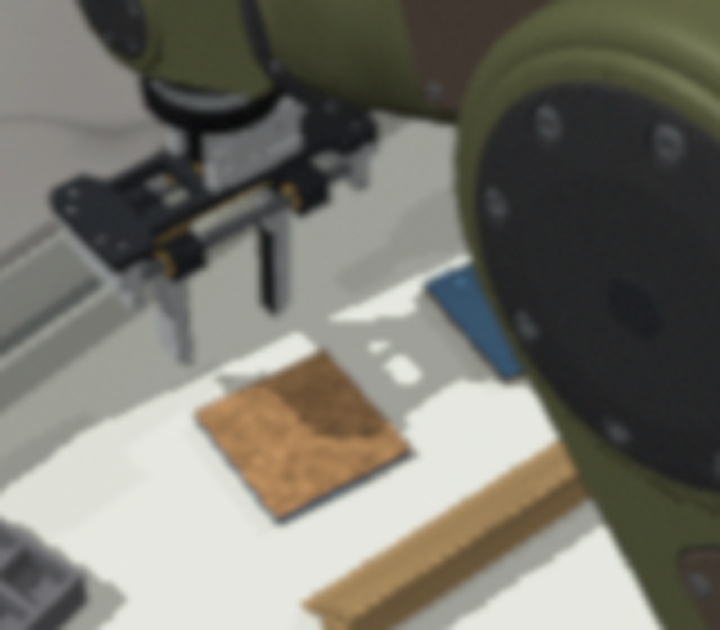

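The fingertips hover about 31 mm above the floor although the state says 6. I'll go down in stages and watch the force.

Request:
jog_arm([
  [[-2,0,-6,0,0.3,0],[-2,0,-6,0,0,0],[0,0,-5,0,0,0],[0,0,0,0,0,0]],
])

```text
clock: 5.6
eef_pos: [704.9, -9.1, 12.5]
eef_rot: [1.664, 1.567, 3.081]
wrist_force: [-0.9, 0.7, -0.1]
finger_gap: 60.2
```

```bash
cat >> h.py <<'E'
def tips():
    tgt()
    im,d,p=cam('side'); X=pts(d,p); nt=np.dstack([X[...,:2]@N,X[...,:2]@T]); s=manip.read_state()['eef_pos'][:2]
    n0,t0=s@N,s@T
    for sg in (-1,1):
        m=(d>0)&(abs(nt[...,0]-n0)<14)&(abs(nt[...,1]-t0-sg*37)<12)
        print(sg,np.sort(X[m][:,2])[::2][:60].round(0).astype(int).tolist())
    return im,d,X
E
python3 - <<'E'
from h import *
tips()
E
```

```text
rot [-0.01 -0.21 -0.22] pos [704.9  -9.1  12.5] n,t 697.7 101.3 F [-0.9  0.7 -0.1] q6 -1.48 clk 5.6 60.2002732798335
-1 [4, 6, 6, 6, 6, 7, 7, 7, 7, 7, 7, 7, 8, 8, 8, 8, 8, 8, 9, 9, 9, 9, 16, 18, 19, 20, 22, 23, 25, 26, 27, 28, 29, 30, 32, 32, 34, 35, 36, 37, 38, 40, 42, 43, 44, 47, 48, 48, 49, 50, 51, 51, 52, 54, 56, 57, 57, 59, 60, 61]
1 [4, 4, 5, 6, 6, 6, 6, 7, 7, 7, 7, 8, 8, 8, 8, 8, 8, 8, 8, 9, 9, 9, 10, 18, 24, 26, 28, 28, 30, 31, 32, 33, 34, 35, 37, 37, 38, 41, 41, 43, 43, 45, 46, 47, 49, 49, 49, 50, 54, 54, 56, 57, 58, 59, 59, 61, 61, 64, 64, 66]
```

Request:
jog_arm([
  [[2,0,-4,0,0,0],[0,0,-3,0,0,0],[0,0,0,0,0,0]],
])

```text
clock: 5.95
eef_pos: [707.4, -9.0, 6.0]
eef_rot: [1.675, 1.569, 3.092]
wrist_force: [-0.3, -0.9, 0.4]
finger_gap: 60.0
```

```bash
python3 - <<'E'
from h import *
tips()
E
```

```text
rot [-0.01 -0.13 -0.23] pos [707.4  -9.    6. ] n,t 700.1 101.7 F [-0.3 -0.9  0.4] q6 -1.48 clk 5.95 60.041352202073604
-1 [5, 5, 5, 6, 6, 6, 6, 7, 7, 7, 7, 7, 7, 8, 8, 8, 8, 9, 9, 11, 14, 14, 16, 17, 19, 20, 21, 23, 24, 25, 25, 27, 27, 29, 29, 31, 31, 31, 33, 36, 36, 37, 37, 39, 40, 40, 41, 43, 43, 45, 45, 47, 48, 48, 50, 51, 52, 54, 55, 56]
1 [5, 5, 6, 6, 7, 7, 7, 7, 7, 7, 8, 8, 8, 8, 8, 9, 9, 9, 9, 9, 10, 13, 18, 18, 19, 22, 23, 25, 26, 28, 29, 30, 30, 32, 33, 34, 35, 35, 37, 37, 39, 43, 43, 44, 45, 45, 46, 47, 48, 49, 50, 50, 51, 52, 55, 56, 57, 58, 58, 60]
```

Tips are at about 11–13, with the floor near 7. I'll probe lower until they touch.

Request:
jog_arm([
  [[0,0,-2,0,0,0],[0,0,0,0,0,0]],
])

```text
clock: 6.2
eef_pos: [707.6, -9.0, 4.3]
eef_rot: [1.669, 1.569, 3.087]
wrist_force: [0.4, -0.1, -0.4]
finger_gap: 60.7
```

Request:
jog_arm([
  [[0,0,-2,0,0,0],[0,0,0,0,0,0]],
])

```text
clock: 6.4
eef_pos: [708.3, -9.1, 4.0]
eef_rot: [-1.844, 1.571, -0.426]
wrist_force: [-0.3, -0.1, -0.5]
finger_gap: 60.4
```

Request:
jog_arm([
  [[0,0,-1.5,0,0,0],[0,0,0,0,0,0]],
])

```text
clock: 6.6
eef_pos: [708.7, -9.1, 3.8]
eef_rot: [-1.523, 1.569, -0.105]
wrist_force: [-0.7, 0.5, -0.4]
finger_gap: 60.2
```

Request:
jog_arm([
  [[-2,0,2,0,0,0],[-10,1.6,0,0,0,0],[-10,1.6,0,0,0,0],[-10,1.6,0,0,0,0],[-10,1.6,0,0,0,0]],
])

```text
clock: 7.1
eef_pos: [666.1, -2.8, 5.5]
eef_rot: [-1.481, 1.567, -0.064]
wrist_force: [1.7, 0.4, 0.4]
finger_gap: 59.8
```

```bash
python3 - <<'E'
from h import *
im,d,X=tips(); print(manip.read_state()['effort'].round(1))
im,d,p=cam('top'); cv2.imwrite('pics/t6.png',im)
hsv=cv2.cvtColor(im,cv2.COLOR_BGR2HSV)
region(sub(150,215,230,320)&(hsv[...,1]>90)&(hsv[...,0]<25),14,name='cork')
E
```

```text
rot [ 0.01  0.21 -0.2 ] pos [666.1  -2.8   5.5] n,t 658.3 101.4 F [1.7 0.4 0.4] q6 -1.48 clk 7.1 59.81542350093955
-1 [5, 6, 7, 8, 10, 11, 12, 14, 14, 15, 16, 16, 16, 17, 17, 17, 18, 18, 19, 20, 21, 24, 24, 25, 26, 28, 28, 29, 31, 32, 33, 34, 34, 36, 38, 39, 40, 41, 42, 43, 43, 45, 46, 47, 48, 49, 50, 51, 51, 54, 54, 55, 58, 58, 59, 60, 61, 62, 63, 63]
1 [5, 6, 6, 6, 7, 7, 7, 7, 8, 8, 8, 8, 9, 14, 15, 15, 15, 16, 16, 17, 17, 17, 20, 20, 22, 23, 25, 27, 27, 28, 28, 32, 33, 34, 34, 35, 36, 37, 40, 42, 42, 43, 44, 44, 46, 48, 48, 49, 49, 50, 51, 53, 53, 54, 55, 58, 58, 58, 59, 60]
[ -1.3 -72.6 -34.7  -0.1  -0.   -0. ]
cork 29 [543.8  85.4] [ 9.  20.6] 78.6 mean [544.1  85.5]
```

```bash
python3 - <<'E'
from h import *
im,d,p=cam('side'); cv2.imwrite('pics/s6.png',cv2.resize(im[100:250,190:370],None,fx=4,fy=4,interpolation=cv2.INTER_CUBIC))
E
```

```text
(no output)
```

View pics/s6.png

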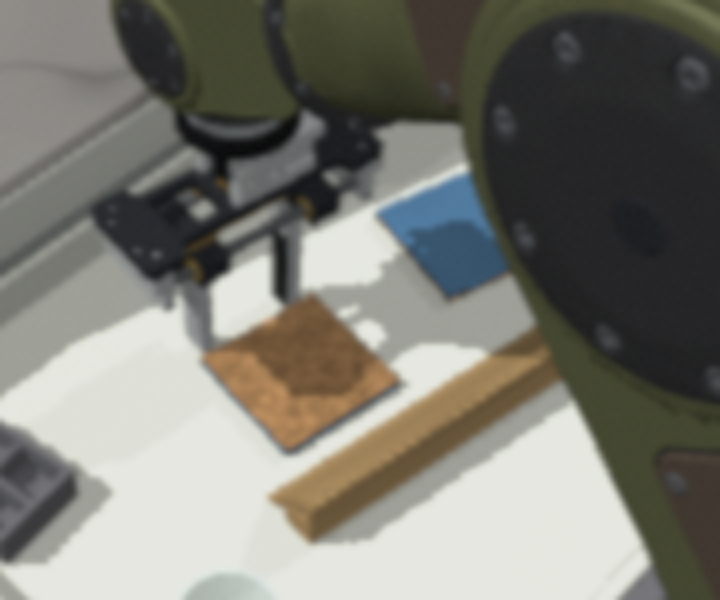

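The coaster now moves with the fingers and sits square to the ramp. I'll keep pushing.

Request:
jog_arm([
  [[-10,1.6,0,0,0.2,0],[-10,1.6,0,0,0,0],[-10,1.6,0,0,0,0],[-10,1.6,0,0,0,0],[-8,1.3,0,0,0,0]],
])

```text
clock: 7.75
eef_pos: [621.7, 4.1, 6.4]
eef_rot: [-1.541, 1.564, -0.124]
wrist_force: [2.7, -0.8, -1.6]
finger_gap: 60.1
```

Request:
jog_arm([
  [[-8,1.3,0,0,0.2,0],[-8,1.3,0,0,0,0],[-8,1.3,0,0,0,0],[-8,1.3,0,0,0,0],[0,0,0,0,0,0]],
])

```text
clock: 8.25
eef_pos: [587.4, 9.6, 6.4]
eef_rot: [-1.689, 1.567, -0.272]
wrist_force: [-0.4, -0.8, -0.3]
finger_gap: 60.4
```

```bash
python3 - <<'E'
from h import *
im,d,X=tips(); cv2.imwrite('pics/s7.png',cv2.resize(im[100:250,190:370],None,fx=4,fy=4,interpolation=cv2.INTER_CUBIC))
E
```

```text
rot [ 0.05  0.18 -0.17] pos [587.4   9.6   6.4] n,t 578.6 101.4 F [-0.4 -0.8 -0.3] q6 -1.46 clk 8.25 60.415103559066246
-1 [5, 6, 7, 7, 8, 8, 8, 8, 12, 13, 14, 15, 17, 17, 18, 18, 18, 19, 20, 21, 21, 23, 25, 26, 27, 28, 29, 31, 32, 33, 34, 35, 36, 37, 38, 39, 40, 41, 41, 43, 44, 46, 48, 48, 48, 49, 50, 50, 53, 54, 55, 56, 57, 58, 58, 59, 59, 60, 63, 63]
1 [4, 5, 5, 6, 6, 6, 6, 6, 7, 7, 7, 7, 8, 8, 9, 9, 10, 12, 14, 15, 16, 17, 18, 20, 20, 23, 23, 24, 25, 26, 27, 28, 29, 31, 32, 33, 34, 34, 36, 37, 37, 39, 42, 42, 43, 44, 45, 46, 47, 48, 49, 50, 50, 52, 53, 54, 55, 56, 57, 58]
```

View pics/s7.png

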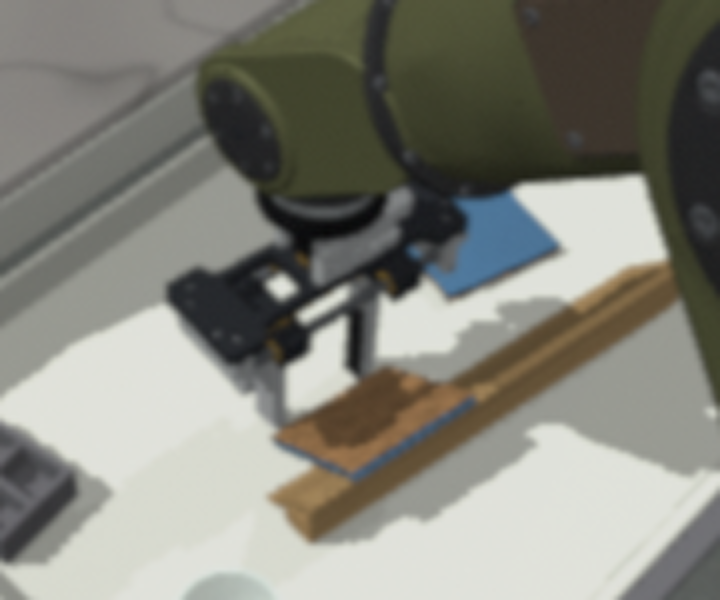

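The coaster is climbing the slope. I'll push on to the foot line.

Request:
jog_arm([
  [[-6,1,-1,0,0.2,0],[-6,1,0,0,0,0],[-6,1,0,0,0,0],[-3,0.5,0,0,0,0],[0,0,0,0,0,0]],
])

```text
clock: 8.8
eef_pos: [565.5, 13.3, 5.5]
eef_rot: [-2.386, 1.57, -0.97]
wrist_force: [1.2, -0.1, 0.2]
finger_gap: 60.6
```

```bash
cat >> h.py <<'E'
def tilt(im,X,d,box,cork=True):
    hsv=cv2.cvtColor(im,cv2.COLOR_BGR2HSV); a,b,c,e=box
    m=sub(a,b,c,e)&(hsv[...,1]>90)&((hsv[...,0]<25) if cork else (hsv[...,0]>90))&(d>0)
    P=X[m]; nt=np.c_[P[:,:2]@N,P[:,:2]@T,P[:,2]]
    return nt
E
python3 - <<'E'
from h import *
im,d,X=tips()
q=tilt(im,X,d,(150,240,230,320)); q=q[(q[:,1]>60)&(q[:,1]<145)&(q[:,2]>12)]
A=np.c_[q[:,:2],np.ones(len(q))]; k=q[:,2]>0
for i in range(4): c=np.linalg.lstsq(A[k],q[k,2],rcond=None)[0]; k=abs(A@c-q[:,2])<5
print(c,k.sum(),'tilt',np.degrees(np.arctan(-c[0])),np.percentile(q[k],[1,99],axis=0).round(1))
E
```

```text
rot [ 0.05  0.04 -0.16] pos [565.5  13.3   5.5] n,t 556.5 101.6 F [ 1.2 -0.1  0.2] q6 -1.46 clk 8.8 60.56651606905656
-1 [5, 6, 7, 8, 8, 9, 11, 12, 14, 15, 15, 16, 18, 18, 18, 19, 19, 20, 22, 23, 23, 24, 25, 26, 28, 30, 30, 31, 32, 33, 34, 35, 36, 38, 39, 40, 41, 42, 43, 44, 45, 45, 47, 47, 48, 49, 49, 51, 52, 54, 54, 56, 56, 57, 59, 60, 61, 62, 63, 64]
1 [4, 6, 6, 7, 7, 7, 7, 7, 7, 7, 7, 7, 8, 8, 8, 8, 9, 9, 12, 15, 17, 17, 19, 20, 21, 22, 25, 26, 26, 27, 29, 30, 31, 31, 33, 34, 36, 37, 37, 37, 39, 40, 41, 42, 44, 44, 46, 48, 49, 49, 50, 51, 52, 53, 55, 56, 57, 58, 59, 59]
[-9.85823973e-01  4.00039329e-04  5.55707795e+02] 325 tilt 44.590994616580865 [[481.2  61.1  22.4]
 [539.2 143.6  81.4]]
```

Request:
jog_arm([
  [[-3,0.5,0,0,0,0],[-3,0.5,0,0,0,0],[0,0,0,0,0,0]],
])

```text
clock: 9.15
eef_pos: [561.4, 14.0, 6.4]
eef_rot: [-1.647, 1.565, -0.23]
wrist_force: [1.1, 1.1, 0.3]
finger_gap: 60.0
```

```bash
cat >> h.py <<'E'
def fit():
    im,d,p=cam('side'); X=pts(d,p)
    q=tilt(im,X,d,(150,240,230,320)); q=q[(q[:,1]>60)&(q[:,1]<145)&(q[:,2]>12)]
    A=np.c_[q[:,:2],np.ones(len(q))]; k=q[:,2]>0
    for i in range(4): c=np.linalg.lstsq(A[k],q[k,2],rcond=None)[0]; k=abs(A@c-q[:,2])<5
    print(c,k.sum(),'tilt',np.degrees(np.arctan(-c[0])),np.percentile(q[k],[1,99],axis=0).round(1))
    return im
E
python3 - <<'E'
from h import *
tgt(); fit()
E
```

```text
rot [ 0.08  0.34 -0.15] pos [561.4  14.    6.4] n,t 552.3 101.6 F [1.1 1.1 0.3] q6 -1.46 clk 9.15 60.02028498381245
[-1.92632065e-02 -1.66494538e-01  8.04551357e+01] 48 tilt 1.1035639457558242 [[492.9  62.   43.4]
 [516.9 143.2  64.4]]
```

```bash
python3 - <<'E'
from h import *
im,d,p=cam('side'); X=pts(d,p)
cv2.imwrite('pics/s8.png',im)
q=tilt(im,X,d,(150,240,230,320)); q=q[(q[:,1]>50)&(q[:,1]<150)]
for a in range(470,570,8):
    z=q[(q[:,0]>=a)&(q[:,0]<a+8),2]; print(a,len(z),np.percentile(z,[10,50,90]).round(1) if len(z) else '')
E
```

```text
470 0 
478 54 [80.1 82.8 85.3]
486 168 [14.8 28.3 76.7]
494 86 [14.9 61.7 68.3]
502 44 [53.3 56.6 60.1]
510 40 [44.  47.5 52.1]
518 49 [ 35.7  40.  124.4]
526 34 [ 27.   31.5 126.6]
534 2 [ 32.4  73.4 114.5]
542 1 [154. 154. 154.]
550 4 [145.1 149.4 155.1]
558 2 [139.1 139.7 140.4]
566 1 [137.9 137.9 137.9]
```

It's seated at about 47°, with the upper edge near z 83. I'll retract and lift over.

Request:
jog_arm([
  [[15,-2.4,0,0,0.3,0],[20,-3,10,0,0,0],[0,0,40,0,0,0],[0,0,45,0,0,0],[0,0,45,0,0,0]],
])

```text
clock: 9.75
eef_pos: [591.0, 8.9, 142.1]
eef_rot: [1.727, 1.55, -3.14]
wrist_force: [-0.7, -0.5, 0.4]
finger_gap: 60.5
```

```bash
python3 - <<'E'
from h import *
tgt()
im,d,p=cam('side'); X=pts(d,p)
cv2.imwrite('pics/s9.png',im)
q=tilt(im,X,d,(150,240,230,320)); q=q[(q[:,1]>50)&(q[:,1]<150)]
for a in range(470,590,8):
    z=q[(q[:,0]>=a)&(q[:,0]<a+8),2]; print(a,len(z),np.percentile(z,[10,50,90]).round(1) if len(z) else '')
E
```

```text
rot [-0.   -1.18 -0.15] pos [591.    8.9 142.1] n,t 582.3 101.2 F [-0.7 -0.5  0.4] q6 -1.46 clk 9.75 60.45095771556929
470 0 
478 57 [79.9 81.6 83.5]
486 152 [14.5 28.8 76. ]
494 99 [15.  38.7 68.2]
502 41 [53.8 57.3 59.8]
510 42 [45.4 48.6 52.2]
518 40 [36.6 39.7 43.1]
526 34 [27.6 30.7 34.5]
534 2 [23.3 23.9 24.5]
542 0 
550 0 
558 0 
566 0 
574 0 
582 0
```

The coaster stays on the slope. Now I go over it to behind the crest.

Request:
jog_arm([
  [[-35,5.5,0,0,-1.2,0],[-35,5.5,0,0,0,0],[-35,5.5,0,0,0,0],[-35,5.5,0,0,0,0],[0,0,0,0,0,0]],
])

```text
clock: 10.3
eef_pos: [447.8, 31.5, 150.4]
eef_rot: [-1.432, 1.56, -0.016]
wrist_force: [-0.4, -0.7, 0.5]
finger_gap: 60.2
```

```bash
python3 -c "
from h import *
tgt()"
```

```text
rot [ 0.01  0.62 -0.13] pos [447.8  31.5 150.4] n,t 437.4 101.1 F [-0.4 -0.7  0.5] q6 -1.43 clk 10.3 60.15132130302988
```

Request:
jog_arm([
  [[0,0,-35,0,0.6,0],[0,0,-35,0,0,0],[0,0,-18,0,0,0],[0,0,0,0,0,0]],
])

```text
clock: 10.7
eef_pos: [447.9, 31.6, 60.5]
eef_rot: [-1.442, 1.569, -0.026]
wrist_force: [1.5, -0.2, 0.1]
finger_gap: 60.0
```

```bash
python3 - <<'E'
from h import *
im,d,X=tips(); cv2.imwrite('pics/s10.png',cv2.resize(im[130:290,190:370],None,fx=4,fy=3.75,interpolation=cv2.INTER_CUBIC))
E
```

```text
rot [ 0.    0.12 -0.15] pos [447.9  31.6  60.5] n,t 437.5 101.3 F [ 1.5 -0.2  0.1] q6 -1.43 clk 10.7 60.033918483581665
-1 [2, 4, 5, 5, 5, 5, 6, 6, 6, 6, 6, 6, 6, 6, 6, 6, 7, 7, 7, 7, 7, 7, 7, 7, 7, 7, 7, 7, 7, 8, 8, 8, 8, 8, 8, 8, 8, 8, 8, 8, 8, 9, 9, 9, 9, 9, 10, 66, 67, 68, 69, 70, 70, 71, 72, 73, 73, 74, 75, 76]
1 [2, 5, 5, 5, 5, 5, 6, 6, 6, 6, 6, 6, 6, 6, 6, 7, 7, 7, 7, 7, 7, 7, 7, 7, 7, 7, 7, 7, 7, 7, 7, 8, 8, 8, 8, 8, 8, 8, 8, 8, 8, 8, 8, 8, 8, 9, 9, 9, 9, 9, 10, 10, 11, 67, 71, 74, 75, 76, 77, 78]
```

View pics/s10.png

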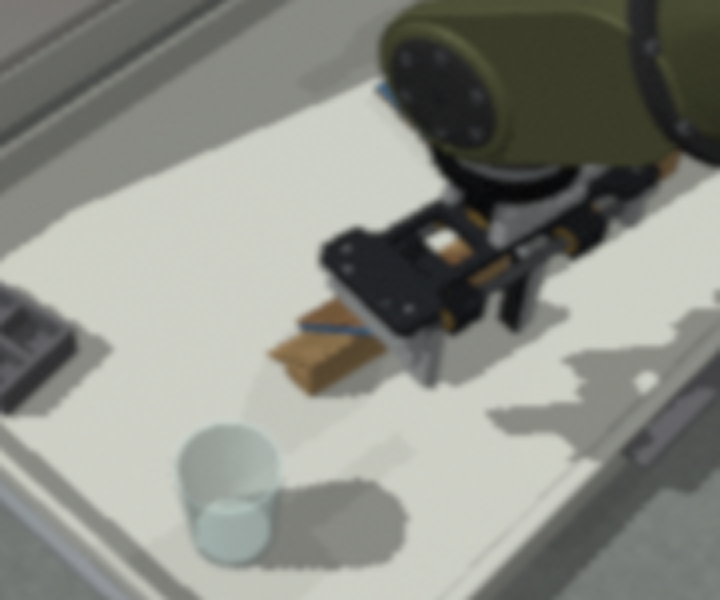

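Fingers are behind the overhang with tips about 59 mm above the floor; the coaster rests on the slope, its blue edge at (335,328). I'll push forward and up.

Request:
jog_arm([
  [[10,-1.6,-5,0,0,-0.1],[10,-1.6,-1,0,0,0],[8,-1.3,0,0,0,0],[8,-1.3,2,0,0,0],[8,-1.3,4,0,0,0]],
])

```text
clock: 11.25
eef_pos: [496.4, 24.2, 65.6]
eef_rot: [-1.408, 1.565, 0.007]
wrist_force: [-1.8, 0.8, 0.4]
finger_gap: 60.5
```

```bash
cat >> h.py <<'E'
def prof():
    tgt()
    im,d,p=cam('side'); X=pts(d,p)
    hsv=cv2.cvtColor(im,cv2.COLOR_BGR2HSV); nn=X[...,:2]@N; tt=X[...,:2]@T
    for nm,c in (('cork',(hsv[...,0]<25)),('blue',(hsv[...,0]>95)&(hsv[...,0]<125))):
        m=c&(hsv[...,1]>90)&(d>0)&(tt>40)&(tt<165)&(X[...,2]<115)&(X[...,2]>0)&(nn>450)
        print(nm,[(a,int(((nn[m]//10)==a//10).sum()),int(np.max(X[...,2][m&(nn//10==a//10)],initial=0)),int(np.median(X[...,2][m&(nn//10==a//10)]) if (m&(nn//10==a//10)).any() else 0)) for a in range(450,720,10) if (m&(nn//10==a//10)).any()])
    return im
E
python3 - <<'E'
from h import *
im=prof(); cv2.imwrite('pics/s11.png',cv2.resize(im[130:290,190:370],None,fx=4,fy=3.75,interpolation=cv2.INTER_CUBIC))
E
```

```text
rot [-0.    0.35 -0.06] pos [496.4  24.2  65.6] n,t 486.5 101.5 F [-1.8  0.8  0.4] q6 -1.44 clk 11.25 60.475107250629435
cork [(480, 1, 70, 70), (490, 375, 103, 33), (500, 55, 93, 45), (510, 47, 81, 33), (520, 38, 63, 23)]
blue [(490, 4, 93, 88), (500, 4, 90, 84), (510, 1, 65, 65), (520, 1, 50, 50), (530, 1, 36, 36)]
```

The coaster is rotating: its top is now near n 495, z 100. I'll keep going.

Request:
jog_arm([
  [[8,-1.3,1,0,0.3,0],[8,-1.3,1,0,0,0],[8,-1.3,1,0,0,0],[8,-1.3,0,0,0,0]],
])

```text
clock: 11.7
eef_pos: [532.3, 18.4, 71.0]
eef_rot: [-1.447, 1.566, -0.032]
wrist_force: [-0.9, 0.7, 0.6]
finger_gap: 60.0
```

```bash
python3 - <<'E'
from h import *
im=prof(); cv2.imwrite('pics/s12.png',cv2.resize(im[130:290,190:370],None,fx=4,fy=3.75,interpolation=cv2.INTER_CUBIC))
E
```

```text
rot [ 0.01  0.28 -0.06] pos [532.3  18.4  71. ] n,t 522.8 101.5 F [-0.9  0.7  0.6] q6 -1.45 clk 11.7 59.992242117607205
cork [(490, 444, 54, 37), (500, 72, 51, 44), (510, 72, 39, 33), (520, 53, 28, 23), (530, 1, 16, 16)]
blue [(520, 5, 108, 80), (530, 133, 106, 84), (540, 162, 66, 37)]
```

Nearly vertical. I'll push past the balance point.

Request:
jog_arm([
  [[8,-1.3,0,0,0.3,0],[8,-1.3,0,0,0,0],[8,-1.3,0,0,0,0],[6,-1,0,0,0,0],[0,0,0,0,0,0]],
])

```text
clock: 12.25
eef_pos: [565.2, 12.9, 70.4]
eef_rot: [2.344, 1.57, -2.525]
wrist_force: [-0.2, -0.7, 0.7]
finger_gap: 60.3
```

```bash
python3 - <<'E'
from h import *
im=prof(); cv2.imwrite('pics/s13.png',cv2.resize(im[130:290,190:370],None,fx=4,fy=3.75,interpolation=cv2.INTER_CUBIC))
E
```

```text
rot [ 0.01 -0.02 -0.04] pos [565.2  12.9  70.4] n,t 556.3 101.2 F [-0.2 -0.7  0.7] q6 -1.46 clk 12.25 60.33910440384136
cork [(490, 443, 53, 37), (500, 74, 50, 45), (510, 68, 39, 33), (520, 54, 28, 24)]
blue [(550, 11, 18, 17), (560, 111, 20, 16), (570, 106, 19, 16), (580, 99, 19, 16), (590, 81, 19, 16), (600, 68, 18, 16), (610, 65, 18, 16), (620, 60, 18, 16), (630, 42, 19, 16), (640, 38, 19, 15), (650, 3, 16, 15)]
```

View pics/s13.png

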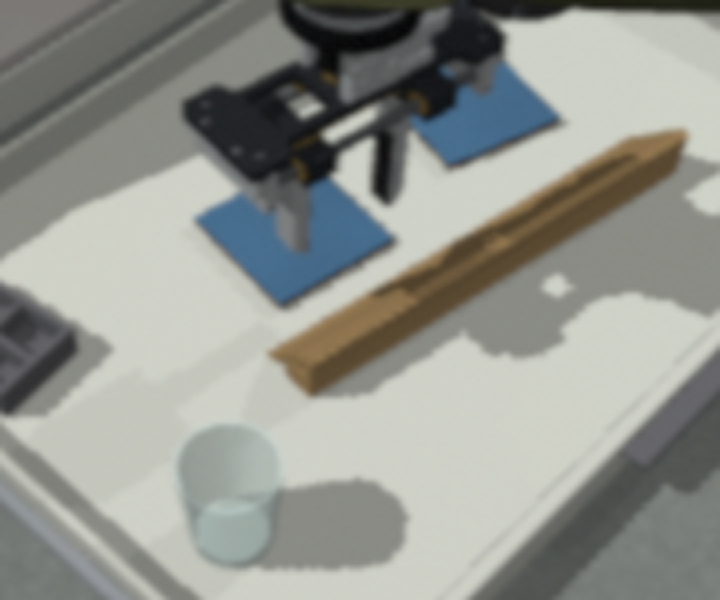

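The coaster lies flat and blue side up, n 558–651, clear of the ramp. I'll lift away and check from above.

Request:
jog_arm([
  [[0,0,40,0,0,0],[0,0,45,0,0,0],[-40,0,30,0,0,0],[-50,0,0,0,0,0],[-50,0,0,0,0,0]],
])

```text
clock: 12.8
eef_pos: [422.2, 13.1, 186.2]
eef_rot: [1.745, 1.567, -3.124]
wrist_force: [0.2, 0.0, 0.6]
finger_gap: 59.7
```

Request:
jog_arm([
  [[-30,40,0,0,0,0],[-30,45,0,0,0,0],[-20,45,0,0,0,0],[-10,45,0,0,0,0],[0,0,0,0,0,0]],
])

```text
clock: 13.3
eef_pos: [325.5, 187.6, 187.5]
eef_rot: [-0.551, 1.569, 0.86]
wrist_force: [0.9, -0.4, -0.0]
finger_gap: 60.1
```

```bash
python3 - <<'E'
from h import *
im,d,p=cam('top'); cv2.imwrite('pics/t14.png',im); X=pts(d,p); Z=X[...,2]; ok=d>0
hsv=cv2.cvtColor(im,cv2.COLOR_BGR2HSV); H,S=hsv[...,0],hsv[...,1]; b=(S>90)&(H>90)&(H<130)
for s,nm in (((150,215,315,370),'ok'),((150,230,240,314),'turned')):
    m,P=region(sub(*s)&b,14,name=nm); print(P.mean(0)@N-538,np.percentile(Z[m&ok],[5,50,95]).round(1))
for s in ((135,190,185,225),(215,255,190,225),(138,172,375,416)):
    q=X[sub(*s)&ok&(Z>25)]; print(s,np.median(q,0).round(1))
tgt(); print(abs(manip.read_state()['qd']).max())
E
```

```text
ok 1160 [ 608.7 -171.2] [93.8 93.8] 74.2 mean [ 608.2 -171.5]
89.50967439931298 [10.7 14.2 17.5]
turned 1181 [613.4   3. ] [93.7 94.1] 80.8 mean [613.5   2.8]
67.51672101172699 [10.6 14.2 17.6]
(135, 190, 185, 225) [682.1 207.4  32.1]
(215, 255, 190, 225) [480.4 209.1  77. ]
(138, 172, 375, 416) [ 682.6 -295.8   94.9]
rot [-0.06  0.07  0.22] pos [326.1 185.8 187.4] n,t 293.1 234.5 F [ 0.8 -0.4  0.4] q6 -0.99 clk 13.35 60.00880505235908
0.08965229735494809
```

View pics/t14.png

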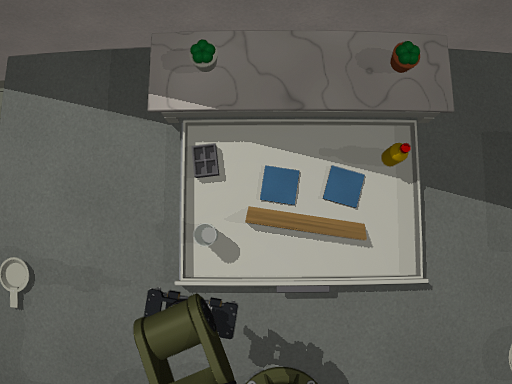

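The top view shows the turned coaster flat and blue at (281,185) in front of the ramp. Everything else is unmoved and the arm is clear.

```bash
python3 -c "
from cell import manip
print(manip.sign_off())"
```

```text
the job is handed in; nothing more can be done
None
```

The coaster is turned over: it lies blue side up, flat on the drawer floor in front of the slope, and I handed the job in at about 13.4 s. I pushed it up the slope with the two open fingers, where it rested at about 47° by depth. Then I tipped it over from behind the crest.

**Last checks (top camera):**
- **Turned coaster:** its centre is about 67 mm in front of the foot line. Its top face is at the same height as the other coaster's, about 9 mm above the floor.
- **Other objects:** the other coaster, mold, beaker and bottle read within about 1 mm of where they started.
- **Arm:** it is parked above and outside the drawer, touching nothing.

**What disagreed:** at the first approach the fingertips were about 25–30 mm higher than the reported TCP height implied, so the first push passed over the coaster without touching it. Lower down, the gap between tips and reported height was still about 24 mm. I set the pushing height from the side camera's depth and by lowering until the arm stopped going down; the wrist force showed no contact there. One automatic tilt fit on the slope failed because of outliers, so I read the angle from the depth profile instead.

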